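# Thread the test arbor through the bearing stand

### The arm

A 6-joint arm with a two-finger parallel gripper is mounted at the origin on a cart in front of the work surface, level with it; the furniture and walls round the work are solid. World frame = base frame: x ahead of the robot, y to its left, z up, the work surface at z = 0. Lengths are in m, angles in degrees, forces in N, time in s.
With the tool pointing down it reaches from about 0.35 to 0.875 m from the base axis. Payload 4.2 kg.
Tool frame: the origin (TCP) lies midway between the tips of the shut fingers; the grasp point (between the pads) lies 19 mm behind it; y points along the fingers, x is the direction in which the jaws open and shut, and the axes are right-handed (so a half turn about y gives the same grasp; the last joint's range is limited). The gripper opens to 87 mm and grips with 3 to 60 N. Pads are 19 mm wide; open, the fingers measure 117 mm over their backs; the gripper's body (75 mm by 190 mm) begins 51 mm behind the grasp point.
Start: joints at [-48.839, 22.042, 0.453, 0, -68.411, -14.817], TCP at [0.277, -0.56, 0.223] pointing down, gripper open.
Joint ranges: [-179.83, 179.83], [-69.29, 118.12], [-61.27, 80.66], [-181.25, 117.63], [-171.15, -9.14], [-177.46, 177.46]. Speed limits (degrees/s): [159.86, 159.86, 180, 180, 180, 180].

### API

Orientations are given as a 3x3 rotation matrix whose columns are the frame's x, y, z axes.
In Python, from station import * gives the robot as it stands.
- The arm moves only by the tool jog_arm, never from a script. Its argument "series" is a list of rows, each a list of 3 entries, a list of its own where there are three numbers: the shift along the tool's x, y, z in m, then the turn, a rotation vector about the tool's x, y, z in degrees, then the finger opening in m, from 0 to 0.087. A call has 1 to 10 rows; each row shifts and turns the commanded pose from where the row before left it, along the tool's axes as they then stand; what a row does not reach is not made up. A row lasts 1/8 s, in which the tool goes at most 62.5 mm and 10.7 degrees, less where a joint would pass 70% of its speed; a pose out of reach is approached as far as the arm can. A call is refused whole if a number of a shift passes 0.0625 or a number of a turn 10.7, either way. A call with a gripper value outside its range is refused whole. The fingers move at their own pace and stop on an object; the grip force is fixed at half the most. Time passes only in rows, so rows that do not move let the fingers close. It gives the time, the measured TCP pose, the force and the opening at its end, in the units of the state.
- sense(): the state, without advancing time (a new reading comes with each control period).
- capture(name): name is "side" or "top" or "wrist"; returns the picture (384x512x3 uint8, red, green, blue); there is no depth.
- camera_info(name): a dict with "fx", "fy", "cx", "cy" (pixels), "rvec" (rotation vector, rad) and "tvec" (3), from world to camera coordinates, as OpenCV has them. Camera axes: x right, y down, z forward; pixel columns grow to the right and rows downward; lengths in m; the calibration is good to about 2 mm. A picture is of the moment at which its call begins: read the wrist's pose just before it. camera_info takes no time and is no camera call; for the wrist camera it gives the pose at the moment of the call.
- finish_job(): hands the job in, once; it reports no verdict.
The state is a dict: "time_s": time; "joints": joint angles; "joint_velocities": joint speeds; "effort": joint torques, N m; "tcp_pos": TCP position; "ee_rot": TCP orientation; "wrist_force": force on the tool from outside, world axes, zero at the start; "moment": the same for the moment, N m; "gripper_width": opening from 0.0 (shut) to 1.0 (fully open).
Only numpy, scipy, OpenCV 4.12 (cv2) and the standard library are available. Lean on these libraries where they do the work, as an engineer would, in place of code of your own. Each camera call takes 0.05 s, during which the arm holds its last target. There are 200 camera calls.

### The job

Take the black-headed arbor out of the wooden block and thread it straight down through the bearing stand's top plate, loose middle plate and bottom plate until its collar sits flush on the top plate, then let go of it. The bracket has been clamped somewhere along its slot and the middle plate has slack, so feel for the holes, work it in gently without ever forcing anything on the stand, and lower it by hand all the way rather than letting it drop. Leave the red-headed arbor in the block and the other things on the bench where they are.

Things in the scene. Friction and masses are not known exactly. Their poses are not given: they have to be found in the camera images.
- arbor: steel test arbor with a black head, upright, 128 mm long overall, about 140 g. Origin: centre of the nose (lower end), z axis up along the rod to the head. Shank 12 mm diameter from the nose to 84 mm; the nose is coned from 12 mm diameter (2 mm above the tip) down to a 10 mm flat; collar 22 mm diameter from 84 to 88 mm; black round head 18 mm diameter from 88 to 128 mm: grasp the head.
- spare: brass arbor with a red head, otherwise the same size and frame; it stands in the other hole of the block and stays there
- block: wooden block, fixed to the bench, 60 (x) x 120 (y) x 60 (z) mm, origin at the centre of its underside. Two holes 13.5 mm wide and 50 mm deep in its top, at y = -35 and y = +35 mm; one holds the black-headed arbor, the other the red-headed one (either way round). There is room for fingers on the x sides of a head.
- stand: grey base plate of the bearing stand, 100 (x) x 124 (y) x 12 mm, fixed to the bench, origin at the centre of its underside, z up. A bracket with a blue column (on the +x side) is clamped to it in a slot along this y; it holds three level plates, 46 (x) x 64 (y) x 10 mm, one above the other, each with a vertical 13.5 mm hole, chamfered at the mouth by 1 mm (2 mm in the middle plate). Pressing over 50 N harms the stand.
- top_nominal (a point): point fixed to the BASE plate, over its centre, level with the upper face of the top plate (98 mm over the bench; plate 10 mm thick); axes as the stand's. The top and bottom holes lie in one vertical line at x = 0 here, but at a y anywhere from -18 to +18 mm, wherever the bracket was clamped in its slot; this point does not move with it. The bracket does not give way.
- middle_nominal (a point): point fixed to the BASE plate, over its centre, level with the upper face of the middle plate (66 mm over the bench; plate 10 mm thick). The middle plate goes with the bracket and also floats along the stand's x, up to 2.5 mm either side of the other holes' line; it slides at 1 to 2 N, so the nose pushes it into line once it has entered its mouth; if it lands beside, lift, shift and retry.
- bottom_nominal (a point): point fixed to the BASE plate, over its centre, level with the upper face of the bottom plate (34 mm over the bench; plate 10 mm thick). When the collar rests on the top plate, the arbor is fully home and its nose is 14 mm over the bench.
- seat (a joint): orange spring pad under the bottom hole, m of travel: 0 free, grows as the nose pushes it down; the nose meets it at z = 18 mm over the bench and it reads about 0.004 when the arbor is fully home. The spring is weak (under 0.5 N): the arbor's weight holds it down.
- stator_small_1: small wound motor stator, 62 mm wide, 68 mm tall, origin at the centre of its underside; stands behind the stand and stays there
- cutters: pliers with red handles lying on the bench, 61 x 163 x 14 mm; to be left alone
- screwdriver: screwdriver with an orange-brown handle lying on the bench behind the block, 23 x 155 x 23 mm; to be left alone

How it is judged:
By the outcome, as a careful person would: the job done as asked, in the order asked, and still so for the second after the job is handed in, with the robot touching nothing.
It also fails if it takes over 64 s, if anything falls off the work surface, if the arm or the gripper's body presses on something with over 40 N, if the wrist force passes 120 N, or if a joint passes its speed limit or range.

## Working session

There is one attempt and no reset: what is moved stays moved. The work goes in short steps, Python scripts to look and compute and a tool call to move; the robot and the scene stay as the last step left them, time stands still between calls to the robot, and variables do not carry over. Pictures are saved under pics/ and viewed, about 8 in all and at most 12, crops included, and the job is handed in when it is done.

Besides the shell and the picture viewer there is one more tool, called after "Call:" in YAML: its name, and indented under it one key for each argument. jog_arm: Moves the arm, as the interface text tells. Its arguments: {"type":"object","properties":{"series":{"type":"array","items":{"type":"array"}}},"required":["series"]}

```bash
mkdir -p pics; ls; cat > h.py <<'E'
from station import *
import numpy as np, cv2
def save(n,f):
    im=capture(n); cv2.imwrite('pics/'+f,im[:,:,::-1]); return im
def K(i): return np.array([[i['fx'],0,i['cx']],[0,i['fy'],i['cy']],[0,0,1.]])
def ray(i,u,v,z):
    R=cv2.Rodrigues(np.array(i['rvec'],float))[0]; t=np.array(i['tvec'],float).ravel()
    c=-R.T@t; d=R.T@np.array([(u-i['cx'])/i['fx'],(v-i['cy'])/i['fy'],1])
    return c+d*(z-c[2])/d[2]
def proj(i,P):
    return cv2.projectPoints(np.array(P,float).reshape(-1,3),np.array(i['rvec'],float),np.array(i['tvec'],float),K(i),None)[0].reshape(-1,2)
E
python3 - <<'E'
from h import *
np.set_printoptions(precision=4,suppress=True)
s=sense(); print(s)
a=save('top','top0.png'); b=save('side','side0.png')
for n in('top','side','wrist'):print(n,camera_info(n))
cv2.imwrite('pics/both0.png',cv2.resize(np.vstack([a,b])[:,:,::-1],None,fx=.78,fy=.78))
E
```

```text
pics
{'time_s': 0.0, 'joints': array([-48.8379,  22.0901,   0.3811,  -0.0297, -68.4093, -14.8169]), 'joint_velocities': array([ 0.0066, -0.0759, -0.0499,  0.0261,  0.0455,  0.0308]), 'effort': array([ -0.0006, -39.0662,  18.7407,   4.2199,   0.011 ,  -0.0002]), 'tcp_pos': array([ 0.2771, -0.5595,  0.2215]), 'ee_rot': array([[-0.4436, -0.001 , -0.8962],
       [ 0.8962,  0.0019, -0.4436],
       [ 0.0021, -1.    ,  0.0001]]), 'wrist_force': array([-0.5539,  0.248 ,  0.5327]), 'moment': array([-0.0015, -0.0082, -0.0183]), 'gripper_width': 1.0000466560826746}
top {'fx': 387.8504589250278, 'fy': 387.8504589250278, 'cx': 254.37841377250413, 'cy': 195.6740775547314, 'rvec': array([ 2.1432, -2.1158,  0.1864]), 'tvec': array([0.0452, 0.6203, 0.8239])}
side {'fx': 421.5724961334807, 'fy': 421.5724961334807, 'cx': 249.81858413105894, 'cy': 190.1928189946771, 'rvec': array([ 0.7641, -2.5928,  1.0818]), 'tvec': array([0.5596, 0.266 , 0.7419])}
wrist {'fx': 304.8162372279607, 'fy': 304.8162372279607, 'cx': 255.9069959567506, 'cy': 192.97349845460744, 'rvec': array([-1.5596, -2.5078, -0.3945]), 'tvec': array([ 0.6242, -0.0389,  0.3926])}
```

View pics/top0.png

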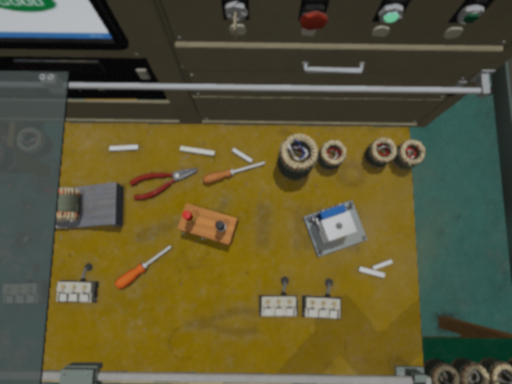

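View pics/side0.png

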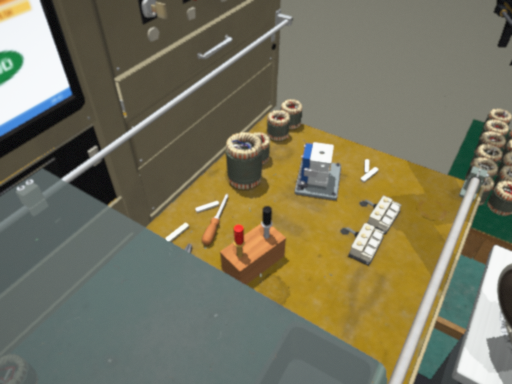

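The top view shows the black head near (220,226), the red head near (187,215) and the stand near (335,228). The blue column is on the stand's far side. Next is an enlarged crop with detection.

```bash
python3 - <<'E'
from h import *
np.set_printoptions(precision=4,suppress=True)
a=cv2.imread('pics/top0.png');b=cv2.imread('pics/side0.png')
c1=cv2.resize(a[190:265,295:375],(400,375),interpolation=cv2.INTER_CUBIC)
c2=cv2.resize(a[190:265,165:245],(400,375),interpolation=cv2.INTER_CUBIC)
cv2.imwrite('pics/crop0.png',np.hstack([c1,c2]))
T=camera_info('top');S=camera_info('side')
for n,u,v,z in[('black',220,226,.138),('red',187,215,.138),('hole',337.5,226,.098)]:print(n,ray(T,u,v,z))
for n,u,v,z in[('black',267,209,.138),('red',239,229,.138),('hole',318,156,.098)]:print(n,'side',ray(S,u,v,z))
R=cv2.Rodrigues(T['rvec'])[0];print('camtop',-R.T@T['tvec'])
E
```

```text
black [0.5418 0.1216 0.138 ]
red [0.5633 0.1891 0.138 ]
hole [ 0.5489 -0.1241  0.098 ]
black side [0.547  0.1241 0.138 ]
red side [0.5637 0.1927 0.138 ]
hole side [ 0.5538 -0.1104  0.098 ]
camtop [0.4665 0.0516 0.9194]
```

View pics/crop0.png

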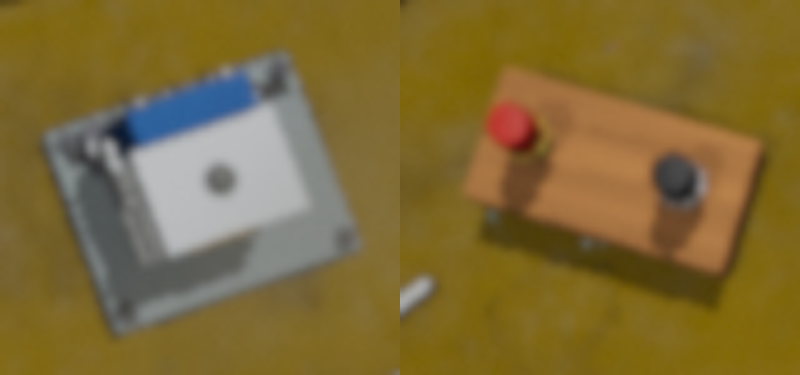

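```bash
python3 - <<'E'
from h import *
np.set_printoptions(precision=4,suppress=True)
T=camera_info('top');W=camera_info('wrist');s=sense()
c=[ray(T,295+u/5,190+v/5,.012) for u,v in[(285,55),(360,245),(115,335),(47,135)]]
print(np.array(c), 'centre',np.mean(c,0))
for a,b in((0,3),(1,2),(2,3),(1,0)): d=c[b]-c[a];print(a,b,np.linalg.norm(d),np.degrees(np.arctan2(d[1],d[0])))
print('hole',ray(T,339,226,.098),'black',ray(T,220.2,225.4,.138),'red',ray(T,187.4,215.4,.138))
R=cv2.Rodrigues(W['rvec'])[0];cw=-R.T@W['tvec'];E=s['ee_rot']
print('cam in tool',E.T@(cw-s['tcp_pos']),'axes in tool\n',E.T@R.T)
E
```

```text
[[ 0.6173 -0.1783  0.012 ]
 [ 0.528  -0.2105  0.012 ]
 [ 0.4851 -0.0957  0.012 ]
 [ 0.5777 -0.0651  0.012 ]] centre [ 0.552  -0.1374  0.012 ]
0 3 0.11992536030353369 109.28328231210284
1 2 0.12258461177398078 110.48954282329733
2 3 0.09750465428818393 18.24932046316976
1 0 0.09491217960455668 19.810058415700958
hole [ 0.5489 -0.1273  0.098 ] black [0.543  0.1212 0.138 ] red [0.5625 0.1883 0.138 ]
cam in tool [-0.0001 -0.163   0.0841] axes in tool
 [[ 1.     -0.0012 -0.0005]
 [ 0.0001 -0.306   0.952 ]
 [-0.0013 -0.952  -0.306 ]]
```

Call:
jog_arm:
  series:
    - [[0.0297, -0.025, -0.0484], [0, 0, 0], 0.087]
    - [[0.0297, -0.025, -0.0484], [0, 0, 0], 0.087]
    - [[0.0297, -0.025, -0.0484], [0, 0, 0], 0.087]
    - [[0.0297, 0, -0.0484], [0, 0, 0], 0.087]
    - [[0.0297, 0, -0.0484], [0, 0, 0], 0.087]
    - [[0.0297, 0.022, -0.0484], [0, 0, 0], 0.087]
    - [[0.0297, 0.022, -0.0484], [0, 0, 0], 0.087]
    - [[0.0297, 0.022, -0.0484], [0, 0, 0], 0.087]
    - [[0.0297, 0.022, -0.0484], [0, 7, 0], 0.087]
    - [[0, 0, 0], [0, 0, 0], 0.087]

```text
time_s: 1.35
tcp_pos: [0.5493, -0.1241, 0.2066]
ee_rot: [[-0.335, -0.005, -0.942], [0.942, 0.001, -0.335], [0.002, -1.0, 0.005]]
wrist_force: [0.3, -0.6, 0.1]
gripper_width: 1.001
```

Call:
jog_arm:
  series:
    - [[0, 0, 0], [0, 0, 0], 0.087]
    - [[0, 0, 0], [0, 0, 0], 0.087]

```text
time_s: 1.6
tcp_pos: [0.5488, -0.1282, 0.2102]
ee_rot: [[-0.33, 0.001, -0.944], [0.944, -0.0, -0.33], [-0.0, -1.0, -0.001]]
wrist_force: [0.8, -1.0, 0.8]
gripper_width: 0.998
```

```bash
python3 - <<'E'
from h import *
np.set_printoptions(precision=4,suppress=True)
s=sense();W=camera_info('wrist');im=save('wrist','w1.png')
print(s['time_s'],s['tcp_pos'],s['ee_rot'],s['joints'],s['wrist_force'])
import pickle;pickle.dump(W,open('w1.pkl','wb'))
E
```

```text
1.6 [ 0.5488 -0.1282  0.2102] [[-0.3301  0.001  -0.9439]
 [ 0.9439 -0.0001 -0.3301]
 [-0.0004 -1.     -0.0009]] [  3.3302  16.5874  -9.4792   0.0086 -63.8767 -74.0576] [ 0.7503 -0.992   0.7646]
```

View pics/w1.png

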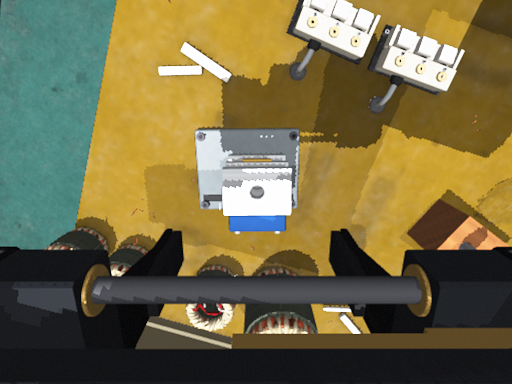

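The wrist view shows the hole of the top plate near (257,192), and the base plate spanning about (197,128) to (300,210). I'll compute the centroid and the axes next.

```bash
python3 - <<'E'
from h import *
import pickle
np.set_printoptions(precision=4,suppress=True)
W=pickle.load(open('w1.pkl','rb'));a=cv2.imread('pics/w1.png');g=cv2.cvtColor(a,cv2.COLOR_BGR2GRAY)
p=g[178:206,243:271].astype(int);print(p[::2,::2])
m=(p<200)&(np.hypot(*(np.mgrid[0:28,0:28]-14))<12);v,u=np.nonzero(m);u0,v0=u.mean()+243,v.mean()+178
print(u0,v0,m.sum(),ray(W,u0,v0,.098))
c=[ray(W,*q,.012) for q in[(197,129),(299,129)]];print(c,np.degrees(np.arctan2(*(c[1]-c[0])[1::-1])))
E
```

```text
[[205 207 207 206 206 206 206 207 207 209 207 208 210 209]
 [246 251 228 177 253 254 176 255 249 231 254 255 253 175]
 [255 255 255 255 255 255 255 255 255 255 255 255 255 255]
 [255 254 254 254 255 255 255 255 255 255 255 254 254 254]
 [255 254 254 255 255 214 167 149 178 244 255 255 254 254]
 [254 254 255 255 211 118 100 106 107 120 239 255 254 254]
 [254 254 255 253 150 147 145 139 148 144 166 255 254 254]
 [254 254 255 229 134 154 153 152 153 154 122 255 254 254]
 [254 254 255 251 112 144 155 152 154 127 153 255 255 254]
 [254 254 255 255 162  93 111 121 104 103 242 255 254 254]
 [254 254 254 255 255 235 179 159 180 243 255 255 254 254]
 [254 254 254 254 255 255 255 255 255 255 255 254 254 254]
 [254 254 254 254 254 254 254 255 254 255 254 254 254 254]
 [254 254 254 254 254 254 254 254 254 254 254 254 254 254]]
256.53691275167785 192.0268456375839 149 [ 0.552  -0.1266  0.098 ]
[array([ 0.5279, -0.2084,  0.012 ]), array([ 0.4888, -0.0961,  0.012 ])] 109.2057946162434
```

Call:
jog_arm:
  series:
    - [[0.0475, 0, -0.0157], [0, 0, 0], 0.06]
    - [[0.0475, 0, -0.0157], [0, 0, 0], 0.06]
    - [[0.0475, 0, -0.0157], [0, 0, 0], 0.06]
    - [[0.0475, 0, -0.0157], [0, 0, 0], 0.06]
    - [[0.0475, 0, -0.0157], [0, -9.1, 0], 0.06]
    - [[0, 0, 0], [0, -9.1, 0], 0.06]
    - [[0, 0, 0], [0, -9.1, 0], 0.06]
    - [[0, 0, 0], [0, -9.1, 0], 0.06]
    - [[0, 0, 0], [0, -9.1, 0], 0.06]
    - [[0, 0, 0], [0, -9.1, 0], 0.06]

```text
time_s: 2.9
tcp_pos: [0.5447, 0.1218, 0.2102]
ee_rot: [[-0.962, 0.001, -0.273], [0.273, 0.001, -0.962], [-0.001, -1.0, -0.001]]
wrist_force: [-0.4, 0.4, -0.1]
gripper_width: 0.689
```

Call:
jog_arm:
  series:
    - [[0, 0, 0], [0, 0, 0], 0.06]
    - [[0, 0, 0], [0, 0, 0], 0.06]
    - [[0, 0, 0], [0, 0, 0], 0.06]

```text
time_s: 3.28
tcp_pos: [0.5445, 0.1226, 0.2097]
ee_rot: [[-0.961, 0.0, -0.278], [0.278, 0.0, -0.961], [-0.0, -1.0, -0.0]]
wrist_force: [0.6, -0.5, 0.2]
gripper_width: 0.69
```

```bash
python3 - <<'E'
from h import *
np.set_printoptions(precision=4,suppress=True)
s=sense();W=camera_info('wrist');im=save('wrist','w2.png')
print(s['time_s'],s['tcp_pos'],s['ee_rot'],s['joints'],s['wrist_force'])
import pickle;pickle.dump(W,open('w2.pkl','wb'))
E
```

```text
3.275 [0.5445 0.1226 0.2097] [[-0.9605  0.0002 -0.2782]
 [ 0.2782  0.0001 -0.9605]
 [-0.0001 -1.     -0.0002]] [ 29.3224  16.1078 -10.2333  -0.0015 -63.6456 -45.4746] [ 0.6061 -0.5414  0.1958]
```

View pics/w2.png

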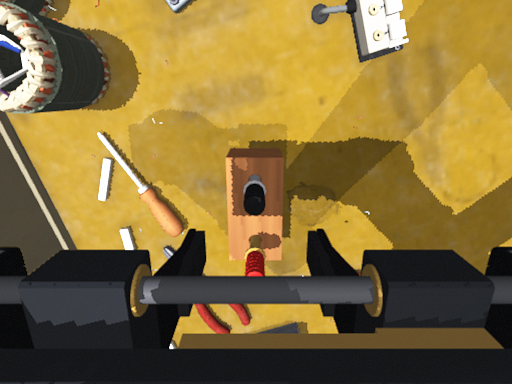

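The block's edges run vertically in the picture, so the jaws are square to it. The black head's top is near (255,200) and the red head is behind, between the fingers' far side.

```bash
python3 - <<'E'
from h import *
import pickle
np.set_printoptions(precision=4,suppress=True,linewidth=200)
W=pickle.load(open('w2.pkl','rb'));a=cv2.imread('pics/w2.png');g=cv2.cvtColor(a,cv2.COLOR_BGR2GRAY).astype(int)
print(g[172:222:2,240:272:2])
print('proj head top ctr',proj(W,[(.5445,.1226,.138)]))
E=sense()['ee_rot'];t=sense()['tcp_pos']
for uv in[(254,204),(255,200),(255,196)]:
  P=ray(W,*uv,.138);print(uv,P,'tool',E.T@(P-t))
E
```

```text
[[ 85  90  95  97 101 102 102  97  91  90  90  88  91  90  94  99]
 [ 87  90  93  94  99  98  89  91  84  82  88  89  91  91  95  98]
 [ 87  89  93  96  97  84  92  94  92  88  80  87  93  89  94  99]
 [ 87  88  94  96  78  86  93  94  92  88  73  87  91  91  96 100]
 [ 88  88  92  97  73  86 112 130 109  90  68  89  92  92  94  97]
 [ 89  87  91  92 126 155 157 142 151 149 133  87  92  91  97  96]
 [ 88  89  85 130 139  68  25   3  16  61 142 132  90  91  95  98]
 [ 85  86 127 144  43  10  14  19  16  14  37 134 124  91  96  97]
 [ 86  84 136  67  16  18  15  19  15  16  15  31 143  86  96  99]
 [ 84  83 151  16  17  17  14  15  15  16  14   8 127 102  93 100]
 [ 85  81 118   8  15  16   9  15  15  16  15  13 115 100  95 100]
 [ 85  86  65  15  15  15  14  15  19  13  19  14  78  89  96  96]
 [ 85  86  47  14  13  12  16  25  23  16  16  13  35  92  95  97]
 [ 84  88  43  13  16  22  23  24  34  40  29  11  29  94  93  98]
 [ 84  86  30  18  21  21  21  22  19  36  38  17  21  95  95  97]
 [ 81  87  21  20  21  22  21  19  22  19  25  19  17  93  97  99]
 [ 83  88  15  22  19  20  20  18  18  19  19  20   9  92  96  97]
 [ 81  84  28  19  17  22  20  18  18  18  20  20  23  93  95  97]
 [ 84  84  48  17  20  19  20  17  20  18  19  20  63  92  96  97]
 [ 86  82  74  15  19  17  20  20  19  19  18  16  78  93  94  97]
 [ 88  82  86  65  22  19  18  19  19  21  13  71  89  91  95  96]
 [ 81  76  84  88  83  36  17  11  10  30  69  86  85  86  91  95]
 [181 151 144 190 176 165 194 179 168 175 179 147 173 187 156 159]
 [177 166 174 184 193 194 196 195 193 182 173 176 179 183 187 192]
 [176 165 173 184 191 193 193 195 193 178 173 177 179 183 185 189]]
proj head top ctr [[256.7373 203.2994]]
(254, 204) [0.5468 0.1226 0.138 ] tool [-0.0022  0.0717 -0.0005]
(255, 200) [0.5451 0.1195 0.138 ] tool [-0.0014  0.0717  0.003 ]
(255, 196) [0.5441 0.1162 0.138 ] tool [-0.0014  0.0717  0.0064]
```

Call:
jog_arm:
  series:
    - [[-0.002, 0.035, -0.0005], [0, 0, 0], 0.05]
    - [[0, 0.035, 0], [0, 0, 0], 0.05]
    - [[0, 0.025, 0], [0, 0, 0], 0.05]
    - [[0, 0.0127, 0], [0, 0, 0], 0.05]
    - [[0, 0, 0], [0, 0, 0], 0.05]
    - [[0, 0, 0], [0, 0, 0], 0.05]

```text
time_s: 4.08
tcp_pos: [0.5474, 0.1232, 0.103]
ee_rot: [[-0.961, 0.002, -0.276], [0.276, 0.001, -0.961], [-0.002, -1.0, -0.001]]
wrist_force: [0.2, 0.3, -0.5]
gripper_width: 0.573
```

Call:
jog_arm:
  series:
    - [[0, 0, 0], [0, 0, 0], 0.005]
    - [[0, 0, 0], [0, 0, 0], 0.005]
    - [[0, 0, 0], [0, 0, 0], 0.005]
    - [[0, 0, 0], [0, 0, 0], 0.005]
    - [[0, 0, 0], [0, 0, 0], 0.005]
    - [[0, 0, 0], [0, 0, 0], 0.005]

```text
time_s: 4.82
tcp_pos: [0.5466, 0.1228, 0.102]
ee_rot: [[-0.961, 0.0, -0.277], [0.277, -0.0, -0.961], [-0.0, -1.0, 0.0]]
wrist_force: [0.2, 0.5, 1.2]
gripper_width: 0.198
```

Call:
jog_arm:
  series:
    - [[0, -0.01, 0], [0, 0, 0], 0.005]
    - [[0, -0.015, 0], [0, 0, 0], 0.005]
    - [[0, -0.02, 0], [0, 0, 0], 0.005]
    - [[0, -0.02, 0], [0, 0, 0], 0.005]
    - [[0, -0.02, 0], [0, 0, 0], 0.005]
    - [[0, -0.03, 0], [0, 0, 0], 0.005]
    - [[0, -0.015, 0], [0, 0, 0], 0.005]
    - [[0, 0, 0], [0, 0, 0], 0.005]

```text
time_s: 5.82
tcp_pos: [0.547, 0.1231, 0.2332]
ee_rot: [[-0.961, 0.002, -0.277], [0.277, 0.002, -0.961], [-0.002, -1.0, -0.002]]
wrist_force: [-0.7, -0.3, -1.7]
gripper_width: 0.201
```

```bash
python3 - <<'E'
from h import *
np.set_printoptions(precision=4,suppress=True)
s=sense();print(s['tcp_pos'],s['wrist_force'],s['moment'],s['gripper_width']);E=s['ee_rot']
print(E.T@(np.array([.5505,-.1269,.235])-s['tcp_pos']))
E
```

```text
[0.547  0.1231 0.2332] [-0.7394 -0.2838 -1.7332] [0.0565 0.0395 0.0212] 0.201044780328419
[-0.0726 -0.0022  0.2393]
```

Call:
jog_arm:
  series:
    - [[-0.0145, 0, 0.0479], [0, 0, 0], 0.005]
    - [[-0.0145, 0, 0.0479], [0, 0, 0], 0.005]
    - [[-0.0145, 0, 0.0479], [0, 0, 0], 0.005]
    - [[-0.0145, 0, 0.0479], [0, 0, 0], 0.005]
    - [[-0.0145, 0, 0.0479], [0, 9.1, 0], 0.005]
    - [[0, 0, 0], [0, 9.1, 0], 0.005]
    - [[0, 0, 0], [0, 9.1, 0], 0.005]
    - [[0, 0, 0], [0, 9.1, 0], 0.005]
    - [[0, 0, 0], [0, 9.1, 0], 0.005]
    - [[0, 0, 0], [0, 9.1, 0], 0.005]

```text
time_s: 7.08
tcp_pos: [0.5491, -0.1273, 0.2301]
ee_rot: [[-0.326, -0.003, -0.945], [0.945, 0.0, -0.326], [0.001, -1.0, 0.003]]
wrist_force: [0.5, 0.4, -1.7]
gripper_width: 0.195
```

Call:
jog_arm:
  series:
    - [[0, 0.01, 0], [0, 0, 0], 0.005]
    - [[0, 0, 0], [0, 0, 0], 0.005]
    - [[0, 0, 0], [0, 0, 0], 0.005]
    - [[0, 0, 0], [0, 0, 0], 0.005]

```text
time_s: 7.58
tcp_pos: [0.5501, -0.1274, 0.2219]
ee_rot: [[-0.332, 0.0, -0.943], [0.943, -0.0, -0.332], [-0.0, -1.0, -0.0]]
wrist_force: [0.2, -1.4, -1.8]
gripper_width: 0.196
```

```bash
python3 - <<'E'
from h import *
np.set_printoptions(precision=4,suppress=True)
s=sense();W=camera_info('wrist');im=save('wrist','w3.png');S=save('side','s3.png')
print(s['time_s'],s['tcp_pos'],s['ee_rot'],s['joints'],s['wrist_force'])
import pickle;pickle.dump(W,open('w3.pkl','wb'))
f=lambda x:cv2.resize(x[:,:,::-1],(400,400),interpolation=cv2.INTER_CUBIC)
cv2.imwrite('pics/p3.png',np.hstack([f(im[130:270,186:326]),f(S[60:220,230:390])]))
print('nose',proj(W,[s['tcp_pos']-[0,0,.092]]),'hole',proj(W,[(.552,-.1266,.098),(.5505,-.1269,.098)]))
E
```

```text
7.575 [ 0.5501 -0.1274  0.2219] [[-0.3319  0.0003 -0.9433]
 [ 0.9433 -0.     -0.3319]
 [-0.0001 -1.     -0.0002]] [  3.4016  16.1967  -8.2674   0.0032 -65.521  -74.0195] [ 0.2297 -1.357  -1.8442]
nose [[256.0703 195.229 ]] hole [[256.1935 187.0182]
 [256.4109 185.539 ]]
```

View pics/p3.png

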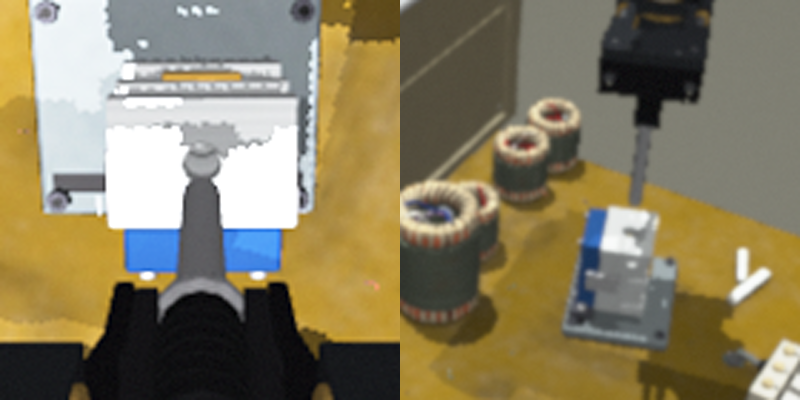

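The crop shows the hole at about full-image (256.7,187) and the nose tip coming just below it, with its front edge near v=190. Sideways it is aligned. I'll get the fore-aft offset from the pixel profile.

```bash
python3 - <<'E'
from h import *
import pickle
np.set_printoptions(precision=4,suppress=True,linewidth=200)
W=pickle.load(open('w3.pkl','rb'));a=cv2.imread('pics/w3.png');g=cv2.cvtColor(a,cv2.COLOR_BGR2GRAY).astype(int)
print(g[176:206,244:270:1])
s=sense();E=s['ee_rot'];t=s['tcp_pos'];th=np.linspace(0,2*np.pi,41)
def circ(c,r): return proj(W,[np.array(c)+[r*np.cos(q),r*np.sin(q),0] for q in th])
for n,c,r in(('flat',t-[0,0,.092],.005),('cone',t-[0,0,.090],.006),('hole',[t[0],t[1],.098],.00675),('mouth',[t[0],t[1],.098],.00775)):
  q=circ(c,r);print(n,q.min(0),q.max(0))
E
```

```text
[[255 255 255 255 255 236 169 174 174 174 174 173 173 174 173 174 173 175 174 175 174 175 174 173 195 205]
 [255 255 255 255 255 255 168 176 175 175 176 177 175 175 174 176 177 176 176 175 177 176 177 175 173 198]
 [255 255 255 255 255 255 171 176 177 178 178 177 179 176 178 178 179 178 178 177 179 176 178 178 177 198]
 [255 255 255 255 255 231 170 176 175 177 173 166 163 168 172 174 178 177 177 176 177 176 174 176 175 173]
 [255 255 255 255 250 161 165 171 166 157 184 201 189 171 159 158 166 175 176 175 177 176 175 174 174 172]
 [255 255 255 255 255 255 255 245 192 168 185 205 196 179 164 163 156 159 172 179 177 177 172 172 169 249]
 [255 255 255 255 255 255 255 250 175 157 162 171 175 177 168 155 134 134 158 175 178 173 251 255 232 255]
 [255 255 255 255 255 255 255 202 132 117 132 145 147 148 139 118 116 137 150 159 169 168 255 255 255 255]
 [255 255 255 255 255 255 233 171 151 138 128 117 112 114 123 137 148 155 184 175 164 167 255 255 255 255]
 [255 255 255 255 255 255 201 166 160 163 155 147 146 145 149 161 164 162 179 226 201 245 255 255 255 255]
 [255 255 255 255 255 246 166 
[... 1591 characters left out ...]
5 255 254  71  87  93  94  95  95  96  95  95  94  91  88  73 245 255 255 255 255 255 255]
 [255 255 255 255 255 254  72  87  92  93  96  95  96  94  95  95  91  88  76 246 255 255 255 255 255 255]
 [255 255 255 255 255 242  74  86  92  95  93  96  96  95  96  93  93  89  75 247 255 255 255 255 255 255]
 [255 255 255 255 255 218  76  90  92  92  97  96  96  96  93  94  92  87  77 226 255 255 255 255 255 255]
 [255 255 255 255 255 221  76  89  91  94  94  95  95  96  96  94  94  87  78 192 255 255 255 255 255 255]]
flat [250.433  189.8719] [261.7888 200.6559]
cone [249.2493 189.4553] [262.9736 202.4789]
hole [249.2146 178.3905] [262.9794 191.6042]
mouth [248.1947 177.3971] [263.9987 192.5686]
```

Call:
jog_arm:
  series:
    - [[0, 0.012, 0], [0, 0, 0], 0.005]
    - [[0, 0.012, 0], [0, 0, 0], 0.005]
    - [[0, 0.005, 0], [0, 0, 0], 0.005]
    - [[0, 0, 0], [0, 0, 0], 0.005]
    - [[0, 0, 0], [0, 0, 0], 0.005]

```text
time_s: 8.3
tcp_pos: [0.5503, -0.1274, 0.1931]
ee_rot: [[-0.331, 0.001, -0.944], [0.944, -0.0, -0.331], [-0.0, -1.0, -0.001]]
wrist_force: [-0.3, 0.4, -0.7]
gripper_width: 0.196
```

Call:
jog_arm:
  series:
    - [[0, 0.001, 0], [0, 0, 0], 0.005]
    - [[0, 0.001, 0], [0, 0, 0], 0.005]
    - [[0, 0.001, 0], [0, 0, 0], 0.005]
    - [[0, 0.001, 0], [0, 0, 0], 0.005]
    - [[0, 0, 0], [0, 0, 0], 0.005]

```text
time_s: 8.93
tcp_pos: [0.5499, -0.1274, 0.1887]
ee_rot: [[-0.331, -0.0, -0.944], [0.944, 0.0, -0.331], [0.0, -1.0, 0.0]]
wrist_force: [1.2, -0.2, -0.6]
gripper_width: 0.198
```

Call:
jog_arm:
  series:
    - [[0, 0.001, 0], [0, 0, 0], 0.005]
    - [[0, 0.001, 0], [0, 0, 0], 0.005]
    - [[0, 0.001, 0], [0, 0, 0], 0.005]
    - [[0, 0, 0], [0, 0, 0], 0.005]

```text
time_s: 9.43
tcp_pos: [0.5499, -0.1274, 0.1857]
ee_rot: [[-0.331, -0.0, -0.944], [0.944, -0.0, -0.331], [0.0, -1.0, 0.0]]
wrist_force: [0.1, 0.4, -2.2]
gripper_width: 0.199
```

Call:
jog_arm:
  series:
    - [[0, 0.001, 0], [0, 0, 0], 0.005]
    - [[0, 0.001, 0], [0, 0, 0], 0.005]
    - [[0, 0.001, 0], [0, 0, 0], 0.005]
    - [[0, 0, 0], [0, 0, 0], 0.005]

```text
time_s: 9.93
tcp_pos: [0.5499, -0.1274, 0.1827]
ee_rot: [[-0.331, -0.0, -0.944], [0.944, 0.0, -0.331], [0.0, -1.0, 0.0]]
wrist_force: [0.4, -0.4, -1.0]
gripper_width: 0.198
```

Call:
jog_arm:
  series:
    - [[0, 0.002, 0], [0, 0, 0], 0.005]
    - [[0, 0.002, 0], [0, 0, 0], 0.005]
    - [[0, 0.002, 0], [0, 0, 0], 0.005]
    - [[0, 0.002, 0], [0, 0, 0], 0.005]
    - [[0, 0, 0], [0, 0, 0], 0.005]

```text
time_s: 10.55
tcp_pos: [0.5499, -0.1274, 0.1746]
ee_rot: [[-0.331, -0.0, -0.944], [0.944, -0.0, -0.331], [0.0, -1.0, 0.0]]
wrist_force: [-0.0, 0.7, -0.6]
gripper_width: 0.202
```

Call:
jog_arm:
  series:
    - [[0, 0.002, 0], [0, 0, 0], 0.005]
    - [[0, 0.002, 0], [0, 0, 0], 0.005]
    - [[0, 0.002, 0], [0, 0, 0], 0.005]
    - [[0, 0.002, 0], [0, 0, 0], 0.005]
    - [[0, 0.002, 0], [0, 0, 0], 0.005]
    - [[0, 0.002, 0], [0, 0, 0], 0.005]
    - [[0, 0, 0], [0, 0, 0], 0.005]

```text
time_s: 11.42
tcp_pos: [0.5499, -0.1274, 0.1626]
ee_rot: [[-0.331, -0.0, -0.944], [0.944, -0.0, -0.331], [0.0, -1.0, 0.0]]
wrist_force: [-0.2, -0.2, -1.1]
gripper_width: 0.199
```

Through the top plate, with the nose at about 0.071. Now I'll feel for the middle plate.

Call:
jog_arm:
  series:
    - [[0, 0.001, 0], [0, 0, 0], 0.005]
    - [[0, 0.001, 0], [0, 0, 0], 0.005]
    - [[0, 0.001, 0], [0, 0, 0], 0.005]
    - [[0, 0.001, 0], [0, 0, 0], 0.005]
    - [[0, 0, 0], [0, 0, 0], 0.005]

```text
time_s: 12.05
tcp_pos: [0.5499, -0.1274, 0.1588]
ee_rot: [[-0.331, -0.0, -0.944], [0.944, -0.0, -0.331], [0.0, -1.0, 0.0]]
wrist_force: [-0.6, -0.1, -1.1]
gripper_width: 0.2
```

Call:
jog_arm:
  series:
    - [[0, 0.001, 0], [0, 0, 0], 0.005]
    - [[0, 0.001, 0], [0, 0, 0], 0.005]
    - [[0, 0, 0], [0, 0, 0], 0.005]

```text
time_s: 12.42
tcp_pos: [0.5501, -0.1274, 0.1568]
ee_rot: [[-0.331, 0.0, -0.944], [0.944, 0.0, -0.331], [-0.0, -1.0, -0.0]]
wrist_force: [0.8, -0.4, -0.7]
gripper_width: 0.199
```

Call:
jog_arm:
  series:
    - [[0, 0.001, 0], [0, 0, 0], 0.005]
    - [[0, 0.001, 0], [0, 0, 0], 0.005]
    - [[0, 0, 0], [0, 0, 0], 0.005]

```text
time_s: 12.8
tcp_pos: [0.55, -0.1274, 0.1547]
ee_rot: [[-0.331, -0.0, -0.944], [0.944, 0.0, -0.331], [0.0, -1.0, 0.0]]
wrist_force: [0.4, -0.3, -2.6]
gripper_width: 0.197
```

Call:
jog_arm:
  series:
    - [[0, 0.001, 0], [0, 0, 0], 0.005]
    - [[0, 0.001, 0], [0, 0, 0], 0.005]
    - [[0, 0.001, 0], [0, 0, 0], 0.005]
    - [[0, 0, 0], [0, 0, 0], 0.005]

```text
time_s: 13.3
tcp_pos: [0.55, -0.1274, 0.1517]
ee_rot: [[-0.331, -0.0, -0.944], [0.944, 0.0, -0.331], [0.0, -1.0, 0.0]]
wrist_force: [1.7, 0.4, -1.2]
gripper_width: 0.195
```

Call:
jog_arm:
  series:
    - [[0, 0.001, 0], [0, 0, 0], 0.005]
    - [[0, 0.001, 0], [0, 0, 0], 0.005]
    - [[0, 0.001, 0], [0, 0, 0], 0.005]
    - [[0, 0.001, 0], [0, 0, 0], 0.005]
    - [[0, 0, 0], [0, 0, 0], 0.005]

```text
time_s: 13.92
tcp_pos: [0.55, -0.1274, 0.1477]
ee_rot: [[-0.331, -0.0, -0.944], [0.944, 0.0, -0.331], [0.0, -1.0, 0.0]]
wrist_force: [0.5, -0.1, -2.5]
gripper_width: 0.198
```

```bash
python3 - <<'E'
from h import *
s=sense();print(s['time_s'],s['tcp_pos'],s['wrist_force'],s['moment'])
S=save('side','s4.png');W=save('wrist','w4.png')
f=lambda x:cv2.resize(x[:,:,::-1],(400,400),interpolation=cv2.INTER_CUBIC)
cv2.imwrite('pics/p4.png',np.hstack([f(W[130:270,186:326]),f(S[90:220,260:390])]))
E
```

```text
13.925 [ 0.54995238 -0.12738499  0.14769216] [ 0.48169914 -0.0950325  -2.45943441] [ 0.00851573 -0.2400626  -0.04388391]
```

View pics/p4.png

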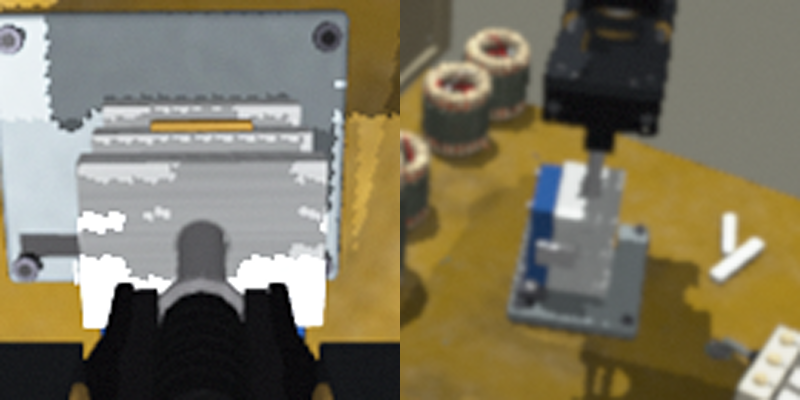

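The shank is in the top hole and nose is through most of the middle plate. The fingers are clear of the column. I'll continue to the bottom plate.

Call:
jog_arm:
  series:
    - [[0, 0.0015, 0], [0, 0, 0], 0.005]
    - [[0, 0.0015, 0], [0, 0, 0], 0.005]
    - [[0, 0.0015, 0], [0, 0, 0], 0.005]
    - [[0, 0.0015, 0], [0, 0, 0], 0.005]
    - [[0, 0.0015, 0], [0, 0, 0], 0.005]
    - [[0, 0.0015, 0], [0, 0, 0], 0.005]
    - [[0, 0, 0], [0, 0, 0], 0.005]

```text
time_s: 14.9
tcp_pos: [0.5499, -0.1274, 0.1386]
ee_rot: [[-0.331, -0.0, -0.944], [0.944, 0.0, -0.331], [0.0, -1.0, 0.0]]
wrist_force: [0.3, -0.6, -1.7]
gripper_width: 0.196
```

Call:
jog_arm:
  series:
    - [[0, 0.0015, 0], [0, 0, 0], 0.005]
    - [[0, 0.0015, 0], [0, 0, 0], 0.005]
    - [[0, 0.0015, 0], [0, 0, 0], 0.005]
    - [[0, 0.0015, 0], [0, 0, 0], 0.005]
    - [[0, 0.0015, 0], [0, 0, 0], 0.005]
    - [[0, 0, 0], [0, 0, 0], 0.005]

```text
time_s: 15.65
tcp_pos: [0.55, -0.1274, 0.1312]
ee_rot: [[-0.331, -0.0, -0.944], [0.944, 0.0, -0.331], [0.0, -1.0, 0.0]]
wrist_force: [0.9, 0.5, -1.6]
gripper_width: 0.2
```

Call:
jog_arm:
  series:
    - [[0, 0.001, 0], [0, 0, 0], 0.005]
    - [[0, 0.001, 0], [0, 0, 0], 0.005]
    - [[0, 0.001, 0], [0, 0, 0], 0.005]
    - [[0, 0, 0], [0, 0, 0], 0.005]

```text
time_s: 16.15
tcp_pos: [0.55, -0.1274, 0.1282]
ee_rot: [[-0.331, -0.0, -0.944], [0.944, 0.0, -0.331], [0.0, -1.0, 0.0]]
wrist_force: [0.9, 0.3, -1.0]
gripper_width: 0.199
```

Call:
jog_arm:
  series:
    - [[0, 0.001, 0], [0, 0, 0], 0.005]
    - [[0, 0.001, 0], [0, 0, 0], 0.005]
    - [[0, 0, 0], [0, 0, 0], 0.005]

```text
time_s: 16.52
tcp_pos: [0.55, -0.1274, 0.1262]
ee_rot: [[-0.331, -0.0, -0.944], [0.944, 0.0, -0.331], [0.0, -1.0, 0.0]]
wrist_force: [0.7, 0.4, -1.3]
gripper_width: 0.197
```

Call:
jog_arm:
  series:
    - [[0, 0.001, 0], [0, 0, 0], 0.005]
    - [[0, 0.001, 0], [0, 0, 0], 0.005]
    - [[0, 0, 0], [0, 0, 0], 0.005]

```text
time_s: 16.9
tcp_pos: [0.55, -0.1274, 0.1243]
ee_rot: [[-0.331, -0.0, -0.944], [0.944, 0.0, -0.331], [0.0, -1.0, 0.0]]
wrist_force: [1.0, 0.3, -1.2]
gripper_width: 0.198
```

Call:
jog_arm:
  series:
    - [[0, 0.001, 0], [0, 0, 0], 0.005]
    - [[0, 0.001, 0], [0, 0, 0], 0.005]
    - [[0, 0.001, 0], [0, 0, 0], 0.005]
    - [[0, 0, 0], [0, 0, 0], 0.005]

```text
time_s: 17.4
tcp_pos: [0.55, -0.1274, 0.1212]
ee_rot: [[-0.331, -0.0, -0.944], [0.944, 0.0, -0.331], [0.0, -1.0, 0.0]]
wrist_force: [0.9, 0.6, -2.4]
gripper_width: 0.198
```

Call:
jog_arm:
  series:
    - [[0, 0.001, 0], [0, 0, 0], 0.005]
    - [[0, 0.001, 0], [0, 0, 0], 0.005]
    - [[0, 0.001, 0], [0, 0, 0], 0.005]
    - [[0, 0.001, 0], [0, 0, 0], 0.005]
    - [[0, 0.001, 0], [0, 0, 0], 0.005]
    - [[0, 0.001, 0], [0, 0, 0], 0.005]
    - [[0, 0, 0], [0, 0, 0], 0.005]

```text
time_s: 18.27
tcp_pos: [0.55, -0.1274, 0.1152]
ee_rot: [[-0.331, -0.0, -0.944], [0.944, 0.0, -0.331], [0.0, -1.0, 0.0]]
wrist_force: [0.5, 0.1, -1.2]
gripper_width: 0.202
```

Call:
jog_arm:
  series:
    - [[0, 0.001, 0], [0, 0, 0], 0.005]
    - [[0, 0.001, 0], [0, 0, 0], 0.005]
    - [[0, 0.001, 0], [0, 0, 0], 0.005]
    - [[0, 0.001, 0], [0, 0, 0], 0.005]
    - [[0, 0.001, 0], [0, 0, 0], 0.005]
    - [[0, 0.001, 0], [0, 0, 0], 0.005]
    - [[0, 0, 0], [0, 0, 0], 0.005]

```text
time_s: 19.15
tcp_pos: [0.5499, -0.1274, 0.1092]
ee_rot: [[-0.331, -0.0, -0.944], [0.944, 0.0, -0.331], [0.0, -1.0, 0.0]]
wrist_force: [1.0, -0.2, -1.8]
gripper_width: 0.197
```

Call:
jog_arm:
  series:
    - [[0, 0.001, 0], [0, 0, 0], 0.005]
    - [[0, 0.001, 0], [0, 0, 0], 0.005]
    - [[0, 0, 0], [0, 0, 0], 0.005]

```text
time_s: 19.52
tcp_pos: [0.55, -0.1274, 0.1072]
ee_rot: [[-0.331, -0.0, -0.944], [0.944, -0.0, -0.331], [0.0, -1.0, 0.0]]
wrist_force: [1.4, 0.4, -1.7]
gripper_width: 0.196
```

Last stretch, in fine steps until the collar is felt.

Call:
jog_arm:
  series:
    - [[0, 0.0005, 0], [0, 0, 0], 0.005]
    - [[0, 0.0005, 0], [0, 0, 0], 0.005]
    - [[0, 0, 0], [0, 0, 0], 0.005]

```text
time_s: 19.9
tcp_pos: [0.55, -0.1274, 0.1063]
ee_rot: [[-0.331, 0.0, -0.944], [0.944, -0.0, -0.331], [-0.0, -1.0, -0.0]]
wrist_force: [0.7, -0.2, -1.1]
gripper_width: 0.197
```

Call:
jog_arm:
  series:
    - [[0, 0.0004, 0], [0, 0, 0], 0.005]
    - [[0, 0, 0], [0, 0, 0], 0.005]

```text
time_s: 20.15
tcp_pos: [0.55, -0.1274, 0.106]
ee_rot: [[-0.331, 0.0, -0.944], [0.944, 0.0, -0.331], [-0.0, -1.0, -0.0]]
wrist_force: [1.3, 0.8, -0.7]
gripper_width: 0.198
```

Call:
jog_arm:
  series:
    - [[0, 0.0004, 0], [0, 0, 0], 0.005]
    - [[0, 0, 0], [0, 0, 0], 0.005]

```text
time_s: 20.4
tcp_pos: [0.5501, -0.1274, 0.1059]
ee_rot: [[-0.331, 0.0, -0.943], [0.943, -0.0, -0.331], [-0.0, -1.0, -0.0]]
wrist_force: [0.8, 0.4, 3.2]
gripper_width: 0.2
```

Contact came at TCP z 0.106, which is the expected home height. I'll release with a modest opening and look.

Call:
jog_arm:
  series:
    - [[0, 0, 0], [0, 0, 0], 0.018]
    - [[0, 0, 0], [0, 0, 0], 0.022]
    - [[0, 0, 0], [0, 0, 0], 0.03]
    - [[0, 0, 0], [0, 0, 0], 0.045]
    - [[0, 0, 0], [0, 0, 0], 0.045]
    - [[0, 0, 0], [0, 0, 0], 0.045]

```text
time_s: 21.15
tcp_pos: [0.55, -0.1274, 0.1055]
ee_rot: [[-0.331, -0.0, -0.944], [0.944, 0.0, -0.331], [0.0, -1.0, 0.0]]
wrist_force: [-0.1, -0.1, 0.6]
gripper_width: 0.502
```

Call:
jog_arm:
  series:
    - [[0, -0.01, 0], [0, 0, 0], 0.045]
    - [[0, -0.02, 0], [0, 0, 0], 0.045]
    - [[0, -0.03, 0], [0, 0, 0], 0.045]
    - [[0, -0.04, 0], [0, 0, 0], 0.045]
    - [[0, -0.03, 0], [0, 0, 0], 0.045]
    - [[0, 0, 0.04], [0, 0, 0], 0.045]
    - [[0, 0, 0.04], [0, 0, 0], 0.045]
    - [[0, 0, 0], [0, 0, 0], 0.045]
    - [[0, 0, 0], [0, 0, 0], 0.045]

```text
time_s: 22.28
tcp_pos: [0.4752, -0.154, 0.2364]
ee_rot: [[-0.331, 0.002, -0.944], [0.944, -0.0, -0.331], [-0.001, -1.0, -0.002]]
wrist_force: [1.0, -0.3, -1.0]
gripper_width: 0.515
```

```bash
python3 - <<'E'
from h import *
np.set_printoptions(precision=4,suppress=True)
s=sense();print(s['time_s'],s['tcp_pos'],s['wrist_force'],s['moment'])
W=camera_info('wrist');S=camera_info('side')
w=save('wrist','w5.png');b=save('side','s5.png')
H=(.55,-.1274)
for n,c in(('wrist',W),('side',S)):print(n,proj(c,[(*H,.098),(*H,.102),(*H,.142)]))
f=lambda x:cv2.resize(x[:,:,::-1],(400,400),interpolation=cv2.INTER_CUBIC)
u,v=proj(W,[(*H,.1)])[0].astype(int);v=min(max(v,70),314)
cv2.imwrite('pics/p5.png',np.hstack([f(w[v-70:v+70,u-70:u+70]),f(b[100:220,260:380])]));print(u,v)
E
```

```text
22.275 [ 0.4752 -0.154   0.2364] [ 0.9523 -0.3484 -0.9566] [ 0.0251  0.0028 -0.0149]
wrist [[256.475  250.0444]
 [256.4778 251.8223]
 [256.5099 272.1223]]
side [[322.8355 152.5523]
 [323.0293 151.195 ]
 [325.031  137.1753]]
256 250
```

View pics/p5.png

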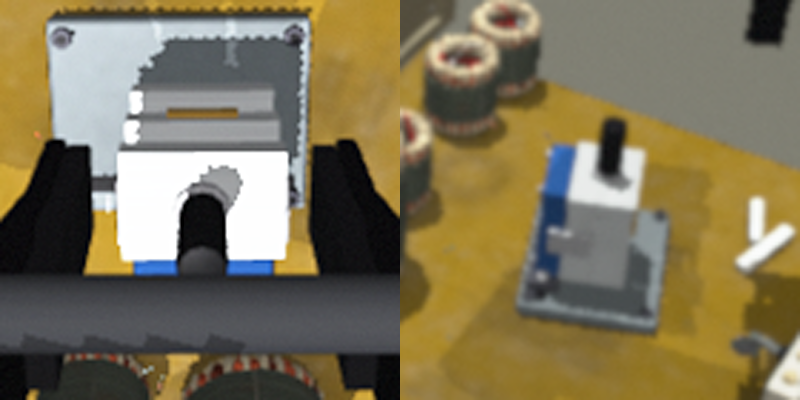

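The collar and head stand upright on the top plate, and the gripper is well clear. The side-view head top is at about (324,135), against a predicted 137. One numeric check that the other items haven't moved, then I'll hand in.

```bash
python3 - <<'E'
from h import *
a=cv2.imread('pics/side0.png').astype(int);b=cv2.imread('pics/s5.png').astype(int)
d=np.abs(a-b).max(2)
for n,(x0,x1,y0,y1) in dict(red=(230,247,222,243),block=(222,262,240,280),driver=(200,230,192,246),stator=(222,262,130,190),base=(296,312,180,198)).items():
  print(n,(d[y0:y1,x0:x1]>50).mean().round(3))
print(finish_job())
E
```

```text
red 0.0
block 0.0
driver 0.0
stator 0.0
base 0.0
the job is handed in; nothing more can be done
None
```

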